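# Unload the bottle basket of the water bath

### The arm

A 6-joint arm with a two-finger parallel gripper is mounted at the origin on the work surface. World frame = base frame: x ahead of the robot, y to its left, z up, the work surface at z = 0. Lengths are in m, angles in rad, forces in N, time in s.
With the tool pointing down it reaches from about 0.35 to 0.8 m from the base axis. Payload 7.3 kg.
Tool frame: the origin (TCP) lies between the finger pads; the fingertips stand 25 mm ahead of it and the grasp point (between the pads) lies 6 mm ahead of it (r.tip_extent is the distance from the TCP to the fingertips, in m); z points along the fingers, y is the direction in which the jaws open and shut (so a half turn about z gives the same grasp; the last joint's range is limited). The gripper opens to 85 mm and grips with 20 to 120 N. Pads are 22 mm wide; open, the fingers measure 114 mm over their backs; the gripper's body (76 mm by 85 mm) begins 54 mm behind the grasp point. The pads swing forward as they close: fully open they stand 13 mm farther back than shut.
Start: joints at [1.185, 0.342, 1.524, -0, 1.275, -0.146], TCP at [0.125, 0.51, 0.256] pointing down, gripper open.
Joint ranges: [-2.53, 2.53], [-0.77, 2.02], [0.04, 2.7], [-1, 4.14], [0.28, 2.66], [-3.11, 3.11]. Speed limits (rad/s): [2.57, 2.57, 3.14, 3.14, 3.14, 3.14].

### API

Orientations are given as a unit quaternion [x, y, z, w].
In Python, from workcell import r, command_gripper, optics gives the robot as it stands. The module is installed in compiled form; this text tells all that it offers. Calls block until the motion is done:
- r.reach(position, orientation): joint-space move of the TCP to a pose.
- r.move_straight(position, orientation=None, speed=0.15, max_force=None): straight line of the TCP; orientation=None keeps the orientation; speed is the mean speed in m/s. With max_force (N) it stops when the force on the tool has changed by that much, and returns True; else False.
- r.movej(angles): joint-space move.
- command_gripper(opening, force=None): finger opening in m; force is the grip in N (None keeps the last); returns when the fingers have stopped.
- r.hold(seconds).
- r.solve_ik(position, orientation): joint angles nearest the present ones, or None.
- r.read_state(): the state.
- optics.get_image(name): name is "side" or "top" or "wrist"; returns (picture, depth): 384x512x3 uint8, red, green, blue; 384x512 float32, m along the optical axis (not along the pixel's ray), 0 where there is no reading.
- optics.camera_model(name): a dict with "K" (3x3 intrinsics, pixels), "R" (3x3) and "t" (3): a world point X has camera coordinates R X + t; the wrist camera has in their place "tool_from_camera" (4x4, takes a point from camera to tool coordinates, whose origin is the TCP and whose axes are the flange's). Camera axes: x right, y down, z forward; pixel columns grow to the right and rows downward; lengths in m; the calibration is good to about 2 mm. A picture is of the moment at which its call begins: read the wrist's pose just before it. camera_model takes no time and is no camera call.
A pose or a line that the arm cannot do raises r.PlanningError and nothing moves.
- r.finish_job(): hands the job in, once; it reports no verdict.
The state is a dict: "time_s": time; "joint_positions": joint angles; "dq": joint speeds; "tau": joint torques, N m; "eef_pos": TCP position; "eef_rot": TCP orientation; "contact_force": force on the tool from outside, world axes, zero at the start; "torque": the same for the moment, N m; "grip_width": finger opening in m.
Only numpy, scipy, OpenCV 4.12 (cv2) and the standard library are available. Lean on these libraries where they do the work, as an engineer would, in place of code of your own. Each camera call takes 0.05 s, during which the arm holds its last target.

### The job

The water bath has been drained: raise its bottle basket by the black handle until the pawl catches in the upper notch of the column and let the basket hang there by itself. Lift the red latch knob and swing the hold-down gate well clear, stand every bottle upright on the white tray, then swing the gate fully shut again so that its latch bar drops into the catch, leaving the basket up. Leave the other things on the bench alone.

Things in the scene. Friction and masses are not known exactly. Their poses are not given: they have to be found in the camera images.
- basket (a joint): height of the steel bottle basket above its lowest place, m: 0 down in the tank, upper stop 0.072. It slides up the column at the bath's +y end and falls back by its weight (0.44 kg with gate, plus 0.1 kg a bottle). Two notches hold it, at about 0.028 and 0.058 (upper): rising, the pawl clicks past each by 0.033 and 0.063; let down from there, the basket rests on that notch by itself.
- pawl (a joint): small brass pawl on the basket's slide, rad: below 0.1 when it lies in against the column, up to 0.5 while riding over a tooth. A light spring pushes it in; it needs no handling.
- lift_handle (a point): grip point of the basket's black lift handle: a level bar 90 mm long along x of bath, 14 mm wide (along the bath's y), 18 mm high, sticking out from the column head towards the bath's -x. The point is on its centre line at mid height, 33 mm from the free end. Pinch from above across the width. The column beside it ends 0.294 above the bench.
- basket_floor (a point): centre of the basket's floor, upper side. Basket 156 x 156 mm with four cells 70 mm square, their centres 38 mm off this point along x and y of bath; cell walls 42 to 45 mm high. The latch catch on its -y end stands 140 mm above this floor, so bottles must be carried over or round it.
- gate (a joint): angle of the hold-down gate, rad: 0 shut over the bottle caps, 1.75 fully open. A level steel plate 64 mm wide, 8 mm thick, reaching 166 mm from its upright pin gate_hinge, 2 mm above the caps. Opens clockwise seen from above: the free end moves to the bath's -x (to the robot). Stays where left. With the basket down it is below the tank's rim and cannot open (0.4 rad at most).
- gate_hinge (a point): the gate's upright hinge pin at mid thickness of the gate, on the basket, 98 mm along y of bath from the basket's centre. The shut gate points from here along the bath's -y.
- latch (a joint): angle of the gravity latch bar on the gate, rad: 0 level (in its catch if the gate is shut), 0.5 lifted fully. A dark bar 8 mm thick along the gate, pivoted 80 mm from the gate's pin; its end, 122 mm from the pivot, lies in the catch at the basket's -y end. 0.12 rad frees it. Drops by itself. To shut: hold it up and lower it when home, or push it up the catch's 12 mm ramp.
- latch_knob (a point): centre of the red ball knob, 24 mm in diameter, on a 10 mm stem standing on the latch bar, 72 mm along the bar from the bar's pivot (152 mm from gate_hinge); the ball's centre is 39 mm above the gate's upper face. Lifting the ball 15 mm frees the bar; the same light grasp can then swing the gate, the ball turning between the fingers.
- bath: drained water bath, fixed to the bench: white, 210 x 260 mm (x, y), 160 mm high to its steel rim, walls 15 mm, open above, control panel on its -x side. Origin at the centre of its underside; z up. The steel lift column stands outside its +y end, 158 mm from the origin. The basket is centred over the origin.
- tray: white tray, fixed: 250 x 210 mm (x, y), floor 5 mm thick, rim 20 mm high, walls 5 mm. Origin at the centre of its underside.
- bottle1: amber reagent bottle, empty, 0.07 to 0.12 kg: thick base, body 64 mm in diameter to 68 mm height, sloping shoulder, round blue screw cap 40 mm in diameter from 88 to 114 mm height. Origin at the centre of its underside, z up its axis. Stands in one of the four basket cells; not every bottle is there every time.
- bottle2: amber reagent bottle, empty, 0.07 to 0.12 kg: thick base, body 64 mm in diameter to 68 mm height, sloping shoulder, round blue screw cap 40 mm in diameter from 88 to 114 mm height. Origin at the centre of its underside, z up its axis. Stands in one of the four basket cells; not every bottle is there every time.
- bottle3: amber reagent bottle, empty, 0.07 to 0.12 kg: thick base, body 64 mm in diameter to 68 mm height, sloping shoulder, round blue screw cap 40 mm in diameter from 88 to 114 mm height. Origin at the centre of its underside, z up its axis. Stands in one of the four basket cells; not every bottle is there every time.
- bottle4: amber reagent bottle, empty, 0.07 to 0.12 kg: thick base, body 64 mm in diameter to 68 mm height, sloping shoulder, round blue screw cap 40 mm in diameter from 88 to 114 mm height. Origin at the centre of its underside, z up its axis. Stands in one of the four basket cells; not every bottle is there every time.
- slide_box: green slide box, 87 x 172 x 37 mm, to be left alone. Origin under its centre.
- dishes: stack of three petri dishes, 93 mm in diameter, 45 mm high, to be left alone. Origin under its centre.
- dropper: small amber dropper bottle with black top, 40 mm in diameter, 119 mm high, to be left alone. Origin under its centre.
- wash_bottle: white wash bottle with red cap and spout, 70 mm in diameter, 200 mm high, to be left alone. Origin under its centre.
- beaker: glass beaker, 70 mm in diameter, 90 mm high, to be left alone. Origin under its centre.

How it is judged:
By the outcome, as a careful person would: the job done as asked, in the order asked, and still so for the second after the job is handed in, with the robot touching nothing.
Of bottle1, bottle2, bottle3, bottle4 only 2 to 4 are there at a start; the rules pass over those that are not, and their reading is None.
At some moment in a run one of bottle1, bottle2, bottle3, bottle4 may be knocked a few centimetres aside while the robot is not near it.
It also fails if it takes over 210 s, if anything falls off the work surface, if the arm or the gripper's body presses on something with over 40 N, if the wrist force passes 120 N, or if a joint passes its speed limit or range.

## Working session

There is one attempt and no reset: what is moved stays moved. The work goes in short steps, each a Python script; the robot and the scene stay as the last script left them, time stands still between calls to the robot, and variables do not carry over. Pictures are saved under pics/ and viewed, and the job is handed in when it is done.

```bash
ls; mkdir -p pics; python3 - <<'E'
from workcell import r, command_gripper, optics
import cv2
s=r.read_state();print({k:s[k] for k in ("time_s","eef_pos","eef_rot","grip_width")}, r.tip_extent)
for n in ("side","top","wrist"):
    im,d=optics.get_image(n); cv2.imwrite(f"pics/a_{n}.png",im[:,:,::-1])
    m=optics.camera_model(n); print(n,{k:v.round(3).tolist() if hasattr(v,'round') else v for k,v in m.items()})
E
```

```text
pics
{'time_s': 0.0, 'eef_pos': array([0.12452198, 0.50963323, 0.25562134]), 'eef_rot': array([ 1.19614684e-01,  9.92820067e-01, -7.63275838e-04, -2.42228559e-04]), 'grip_width': 0.08566510961922509} 0.025
side {'K': [[474.058, 0.0, 259.472], [0.0, 474.058, 191.772], [0.0, 0.0, 1.0]], 'R': [[0.283, -0.959, 0.001], [-0.766, -0.226, -0.602], [0.577, 0.17, -0.799]], 't': [-0.198, 0.53, 1.429]}
top {'K': [[348.574, 0.0, 248.457], [0.0, 348.574, 192.135], [0.0, 0.0, 1.0]], 'R': [[-0.009, -1.0, -0.006], [-0.992, 0.01, -0.123], [0.123, 0.005, -0.992]], 't': [-0.018, 0.582, 1.218]}
wrist {'K': [[310.286, 0.0, 256.868], [0.0, 310.286, 191.026], [0.0, 0.0, 1.0]], 'tool_from_camera': [[-0.001, -0.946, -0.325, 0.084], [1.0, -0.001, -0.001, -0.0], [0.0, -0.325, 0.946, -0.118], [0.0, 0.0, 0.0, 1.0]]}
```

View pics/a_side.png

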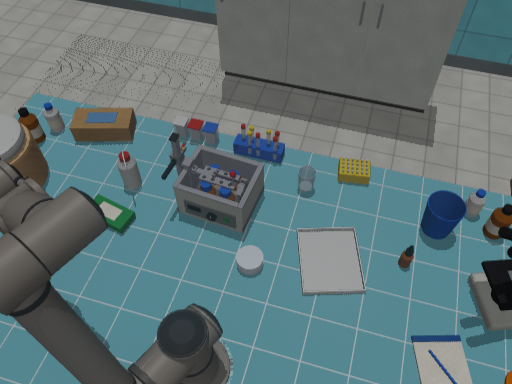

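View pics/a_top.png

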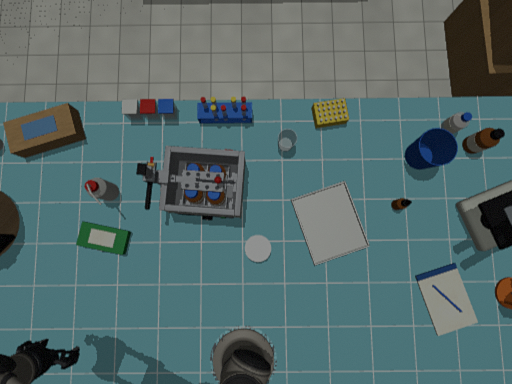

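View pics/a_wrist.png

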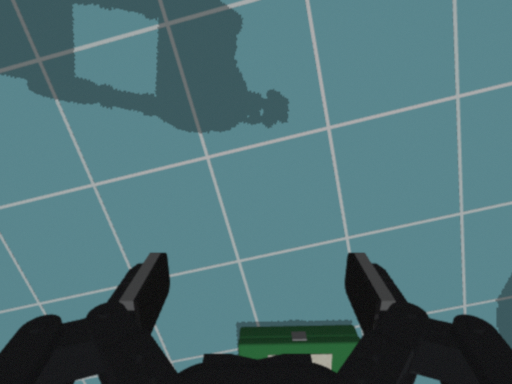

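```bash
cat > h.py <<'E'
from workcell import r, command_gripper, optics
import cv2, numpy as np
from scipy.spatial.transform import Rotation as R
def cloud(n):
    T=None
    if n=="wrist":
        s=r.read_state(); T=np.eye(4); T[:3,:3]=R.from_quat(s["eef_rot"]).as_matrix(); T[:3,3]=s["eef_pos"]
    im,d=optics.get_image(n); m=optics.camera_model(n); K=m["K"]
    v,u=np.mgrid[:384,:512]
    c=np.stack([(u-K[0,2])/K[0,0]*d,(v-K[1,2])/K[1,1]*d,d],-1)
    if T is None: P=(c-m["t"])@m["R"]
    else:
        A=T@m["tool_from_camera"]; P=c@A[:3,:3].T+A[:3,3]
    P=P.copy(); P[d==0]=np.nan
    return im,d,P
def ray(n,u,v,z):
    m=optics.camera_model(n);K=m["K"];D=m["R"].T@np.array([(u-K[0,2])/K[0,0],(v-K[1,2])/K[1,1],1]);C=-m["R"].T@m["t"]
    return C+D*(z-C[2])/D[2]
def proj(n,X):
    m=optics.camera_model(n);c=m["R"]@np.asarray(X)+m["t"];p=m["K"]@c;return p[:2]/p[2]
def save(name,im): cv2.imwrite(f"pics/{name}.png",im[:,:,::-1])
def crop(name,im,u0,u1,v0,v1,f=6):
    save(name,cv2.resize(im[v0:v1,u0:u1],None,fx=f,fy=f,interpolation=cv2.INTER_CUBIC))
E
python3 - <<'E'
from h import *
im,d,P=cloud("top")
crop("b_top",im,125,255,135,230,6)
im2,d2,P2=cloud("side"); crop("b_side",im2,150,280,110,240,4)
# rim
for nm,PP in (("top",P),("side",P2)):
    x,y,z=PP[...,0],PP[...,1],PP[...,2]
    m=(abs(z-.16)<.006)&(x>.3)&(x<.75)&(y>-.15)&(y<.4)
    n,lab,st,_=cv2.connectedComponentsWithStats(m.astype(np.uint8))
    k=1+np.argmax(st[1:,4]); pts=PP[lab==k][:,:2].astype(np.float32)
    print(nm,len(pts),cv2.minAreaRect(pts),np.median(PP[lab==k][:,2]))
    hs=cv2.cvtColor(im if nm=="top" else im2,cv2.COLOR_RGB2HSV)
    g=(hs[...,1]<60)&(hs[...,2]>120)&(x>.2)&(x<.75)&(y<-.05)&(y>-.6)&(abs(z)<.03)
    g=cv2.morphologyEx(g.astype(np.uint8),cv2.MORPH_OPEN,np.ones((5,5)))
    n,lab,st,_=cv2.connectedComponentsWithStats(g)
    k=1+np.argmax(st[1:,4]); pts=PP[lab==k][:,:2].astype(np.float32)
    print(" tray",len(pts),cv2.minAreaRect(pts),np.median(PP[lab==k][:,2]))
    # blue caps
    b=(hs[...,0]>100)&(hs[...,0]<125)&(hs[...,1]>140)&(x>.3)&(x<.7)&(y>-.1)&(y<.3)&(z>.08)&(z<.2)
    n,lab,st,c=cv2.connectedComponentsWithStats(b.astype(np.uint8))
    for k in range(1,n):
        if st[k,4]>8: print(" blue",st[k],np.nanmedian(PP[lab==k],0).round(3))
    rd=((hs[...,0]<6)|(hs[...,0]>174))&(hs[...,1]>150)&(x>.3)&(x<.7)&(y>-.1)&(y<.3)&(z>.08)
    n,lab,st,c=cv2.connectedComponentsWithStats(rd.astype(np.uint8))
    for k in range(1,n):
        if st[k,4]>8: print(" red",st[k],np.nanmedian(PP[lab==k],0).round(3), np.nanmax(PP[lab==k],0).round(3))
E
```

```text
top 1556 ((0.6079869270324707, 0.12708674371242523), (0.2642194628715515, 0.21428243815898895), 85.23194122314453) 0.1595871510335155
 tray 3527 ((0.46987903118133545, -0.31437012553215027), (0.23581261932849884, 0.20487838983535767), 18.22624969482422) 0.004964894286297665
 blue [187 164  13   6  60] [0.656 0.161 0.137]
 blue [210 165  12   7  64] [0.65  0.086 0.137]
 blue [185 190  13   8  82] [0.569 0.165 0.137]
 blue [208 191  12   9  81] [0.561 0.09  0.137]
 red [150 157   3   6  12] [0.668 0.279 0.206] [0.676 0.284 0.209]
 red [215 177   6   6  32] [0.604 0.072 0.196] [0.612 0.081 0.199]
side 1070 ((0.6117199063301086, 0.12382819503545761), (0.26723384857177734, 0.21980465948581696), 85.12725830078125) 0.15941408768171286
 tray 3477 ((0.47143641114234924, -0.3173310160636902), (0.2470446676015854, 0.2052960842847824), 18.064624786376953) 0.0053094405110120065
 blue [210 164  10   5  32] [0.659 0.157 0.136]
 blue [234 170   5   5  12] [0.657 0.073 0.137]
 blue [200 181  12  11  95] [0.568 0.162 0.134]
 blue [220 187  11  11  98] [0.56  0.086 0.135]
 red [230 172   6   5  25] [0.601 0.068 0.194] [0.611 0.077 0.2  ]
```

View pics/b_top.png

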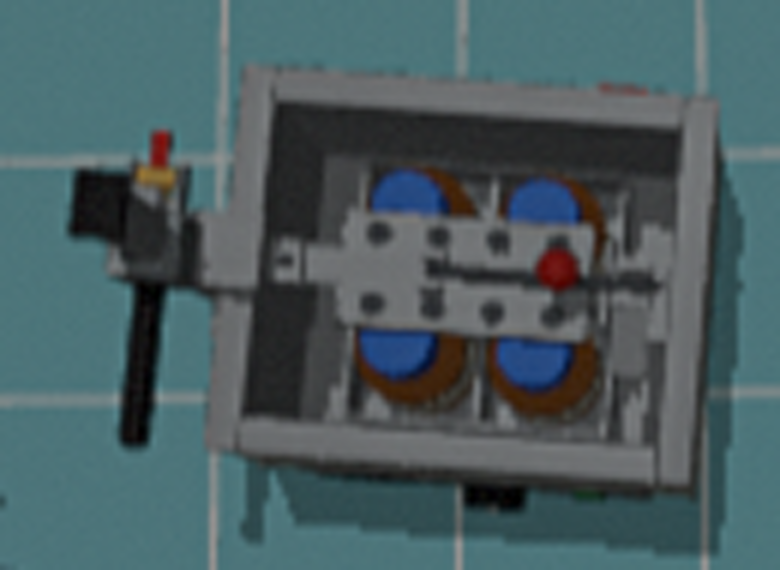

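View pics/b_side.png

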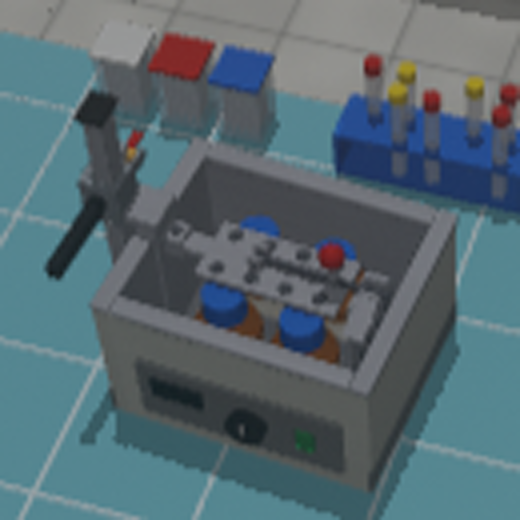

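```bash
cat >> h.py <<'E'
BC=np.array([0.6095,0.1255]); YAW=np.deg2rad(-4.82)
cy,sy=np.cos(YAW),np.sin(YAW); RB=np.array([[cy,-sy],[sy,cy]])
def b2w(x,y): return BC+RB@np.array([x,y])
def w2b(p): return (np.asarray(p)[...,:2]-BC)@RB
E
python3 - <<'E'
from h import *
for n in ("top","side"):
    im,d,P=cloud(n); B=w2b(P); z=P[...,2]
    dark=im.max(-1)<60
    m=dark&(B[...,1]>.13)&(B[...,1]<.2)&(B[...,0]<-.02)&(B[...,0]>-.16)&(z>.1)
    q=B[m]; print(n,m.sum(),"x",np.percentile(q[:,0],[0,5,50,95,100]).round(3),"y",np.percentile(q[:,1],[5,50,95]).round(3),"z",np.percentile(z[m],[5,50,95]).round(3))
    m=(B[...,1]>.1)&(B[...,1]<.24)&(B[...,0]>-.03)&(B[...,0]<.08)&(z>.2)
    q=B[m]; print(" col",m.sum(),np.c_[q,z[m]].min(0).round(3),np.c_[q,z[m]].max(0).round(3))
    # gate plate z
    m=(abs(B[...,0])<.03)&(B[...,1]>-.06)&(B[...,1]<.07)&(z>.12)&(z<.17); print(" gate z",np.median(z[m]),np.unique(z[m].round(3),return_counts=True))
for p in [(-.038,-.038),(.038,-.038),(-.038,.038),(.038,.038)]: print(p,b2w(*p))
E
```

```text
top 164 x [-0.108 -0.105 -0.059 -0.022 -0.02 ] y [0.141 0.156 0.165] z [0.193 0.203 0.214]
 col 345 [-0.03   0.139  0.2  ] [0.054 0.178 0.297]
 gate z 0.14721588839097874 (array([0.141, 0.142, 0.143, 0.144, 0.145, 0.146, 0.147, 0.148, 0.149,
       0.15 , 0.151, 0.152, 0.153, 0.154, 0.155, 0.156, 0.157, 0.158,
       0.159, 0.16 , 0.161, 0.162, 0.164]), array([  2,   8,  26,  41,  73, 101,  94, 105,  69,  49,  17,   9,   6,
         6,   7,  11,   5,  10,   8,   5,   1,   3,   1]))
side 101 x [-0.11  -0.106 -0.067 -0.027 -0.02 ] y [0.148 0.153 0.16 ] z [0.19  0.202 0.207]
 col 303 [-0.029  0.136  0.2  ] [0.058 0.176 0.3  ]
 gate z 0.14751526767667866 (array([0.132, 0.133, 0.134, 0.135, 0.136, 0.137, 0.138, 0.139, 0.14 ,
       0.141, 0.142, 0.143, 0.144, 0.145, 0.146, 0.147, 0.148, 0.149,
       0.15 , 0.151, 0.152, 0.153, 0.154, 0.155, 0.156, 0.157, 0.158,
       0.159, 0.16 , 0.161, 0.162, 0.164, 0.166, 0.167, 0.168]), array([ 2,  4,  3,  2,  2,  2,  1,  5,  7, 11, 15, 25, 38, 33, 46, 39, 53,
       48, 23, 31, 18,  5,  6,  8, 10,  7,  7,  2,  5,  8,  2,  1,  1,  2,
        1]))
(-0.038, -0.038) [0.56844141 0.09082736]
(0.038, -0.038) [0.64417264 0.08444141]
(-0.038, 0.038) [0.57482736 0.16655859]
(0.038, 0.038) [0.65055859 0.16017264]
```

```bash
cat >> h.py <<'E'
def O(yaw): return (R.from_euler('z',yaw)*R.from_euler('y',np.pi)).as_quat()
def st(tag=""):
    s=r.read_state(); print(tag,"t",round(s["time_s"],1),"p",s["eef_pos"].round(4),"F",np.round(s["contact_force"],1),"w",round(s["grip_width"],4),"j6",round(s["joint_positions"][5],2)); return s
E
python3 - <<'E'
from h import *
o=O(YAW)
p=b2w(-.075,.155)
r.reach([.3,.36,.33],o); r.reach([*p,.30],o); st()
im,d,P=cloud("wrist"); save("c_wrist",im)
B=w2b(P);z=P[...,2]; m=(im.max(-1)<70)&(abs(z-.203)<.012)&(B[...,1]>.12)&(B[...,1]<.19)&(B[...,0]<-.025)&(B[...,0]>-.12)
print(m.sum(),np.percentile(B[m],[3,50,97],axis=0).round(4),np.median(z[m]))
E
```

```text
t 2.3 p [0.5467 0.2874 0.3003] F [0.7 0.4 0.1] w 0.0854 j6 -1.13
1899 [[-0.1078  0.1516]
 [-0.0713  0.1581]
 [-0.0279  0.1645]] 0.20384440450155455
```

View pics/c_wrist.png

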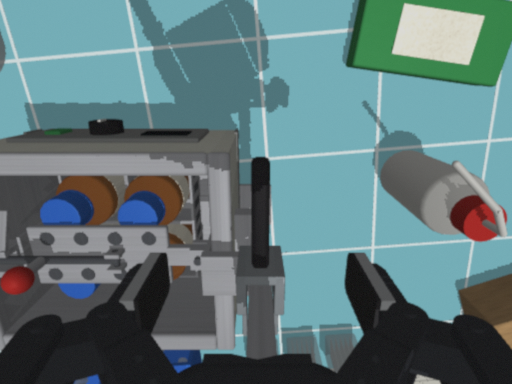

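```bash
python3 - <<'E'
from h import *
o=O(YAW)
p=b2w(-.076,.1575)
r.move_straight([*p,.30],o,speed=.1)
print(r.move_straight([*p,.201],speed=.1,max_force=15)); st("down")
command_gripper(0.0,60); s=st("grip")
x,y,z0=s["eef_pos"]
print(r.move_straight([x,y,z0+.067],speed=.06,max_force=35)); st("up")
r.hold(.3);st("up")
im,d=optics.get_image("top"); crop("d_top",im,125,255,135,230,6)
im,d=optics.get_image("side"); crop("d_side",im,140,280,100,240,4)
E
```

```text
False
down t 3.8 p [0.5474 0.289  0.2018] F [ 0.1  0.1 -0.6] w 0.0858 j6 -1.12
grip t 4.4 p [0.5471 0.2898 0.2013] F [0.2 5.3 1.2] w 0.013 j6 -1.12
False
up t 5.7 p [0.5471 0.2897 0.268 ] F [ 3.4  4.3 -8.6] w 0.0125 j6 -1.12
up t 6.0 p [0.5471 0.2898 0.2681] F [ 2.3  2.9 -9.3] w 0.0125 j6 -1.12
```

View pics/d_side.png

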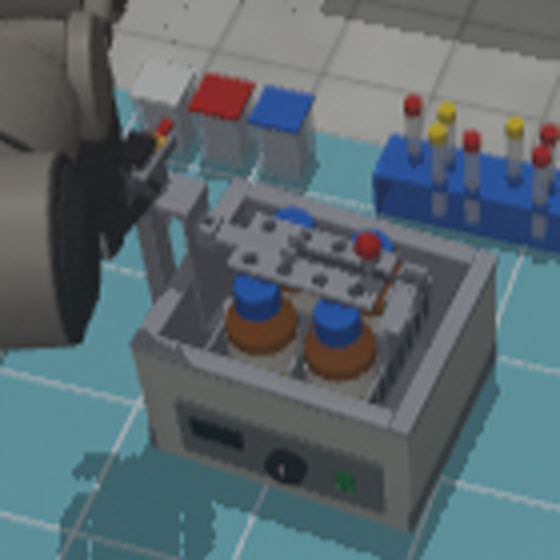

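```bash
python3 - <<'E'
from h import *
s=r.read_state(); x,y,z=s["eef_pos"]
for k in range(1,7):
    hit=r.move_straight([x,y,z-.002*k],speed=.02); s=st(k)
    if s["contact_force"][2]>-2: break
E
```

```text
1 t 6.3 p [0.5471 0.2897 0.266 ] F [ 3.   3.8 -8.7] w 0.0128 j6 -1.12
2 t 6.6 p [0.5471 0.2897 0.2639] F [ 3.3  3.1 -8.8] w 0.0125 j6 -1.12
3 t 6.8 p [0.5471 0.2898 0.262 ] F [ 3.7  2.9 -8.4] w 0.0129 j6 -1.12
4 t 7.1 p [0.5471 0.2897 0.2601] F [ 2.5  3.1 -8.2] w 0.013 j6 -1.12
5 t 7.3 p [0.5471 0.2898 0.2595] F [-0.  2.  2.] w 0.0131 j6 -1.12
```

```bash
python3 - <<'E'
from h import *
command_gripper(0.06); s=st("open"); x,y,z=s["eef_pos"]
r.move_straight([x,y,.36],speed=.2)
p=b2w(0,-.054); 
r.reach([*(b2w(-.05,.03)),.40],O(YAW)); st()
im,d,P=cloud("wrist"); save("e_wrist",im)
def red(im,P):
    hs=cv2.cvtColor(im,cv2.COLOR_RGB2HSV)
    B=w2b(P); m=((hs[...,0]<6)|(hs[...,0]>174))&(hs[...,1]>150)&(abs(B[...,0])<.06)&(B[...,1]<0)&(B[...,1]>-.12)&(P[...,2]>.2)
    q=np.c_[B[m],P[m][:,2]]; print("red",m.sum(),q.min(0).round(4),q.max(0).round(4),np.median(q,0).round(4))
def blue(im,P):
    hs=cv2.cvtColor(im,cv2.COLOR_RGB2HSV); B=w2b(P)
    b=(hs[...,0]>100)&(hs[...,0]<125)&(hs[...,1]>140)&(abs(B[...,0])<.1)&(abs(B[...,1])<.1)&(P[...,2]>.17)
    n,lab,s_,c=cv2.connectedComponentsWithStats(b.astype(np.uint8))
    for k in range(1,n):
        if s_[k,4]>8: q=np.c_[B[lab==k],P[lab==k][:,2]];print(" blue",s_[k,4],q.min(0).round(3),q.max(0).round(3))
red(im,P);blue(im,P)
im,d,P=cloud("top");red(im,P);blue(im,P);crop("e_top",im,125,255,135,230,6)
im,d,P=cloud("side");red(im,P);blue(im,P);crop("e_side",im,140,280,100,240,4)
E
```

```text
open t 7.9 p [0.547  0.2897 0.2581] F [-0.4  0.5 -0.2] w 0.0599 j6 -1.12
 t 9.1 p [0.5621 0.1592 0.3988] F [-0.8  0.8 -0.7] w 0.0598 j6 -1.34
red 440 [-0.0094 -0.0628  0.2405] [ 0.0098 -0.042   0.2578] [-0.0018 -0.0514  0.2529]
 blue 908 [-0.056 -0.057  0.172] [-0.029 -0.019  0.198]
 blue 833 [-0.055  0.018  0.171] [-0.029  0.056  0.198]
 blue 289 [-0.06  -0.054  0.191] [ 0.06  -0.     0.382]
 blue 391 [0.039 0.02  0.194] [0.058 0.057 0.198]
 blue 30 [-0.067  0.049  0.408] [-0.038  0.06   0.449]
red 37 [-0.0096 -0.063   0.2455] [ 0.0098 -0.0451  0.2594] [-0.0018 -0.054   0.2533]
 blue 68 [0.035 0.02  0.181] [0.055 0.057 0.2  ]
 blue 65 [ 0.035 -0.055  0.189] [ 0.054 -0.017  0.199]
 blue 80 [-0.07  -0.026  0.178] [-0.038  0.055  0.456]
 blue 93 [-0.059 -0.057  0.175] [-0.033 -0.02   0.201]
red 25 [-0.0102 -0.064   0.241 ] [ 0.0036 -0.0478  0.2574] [-0.0039 -0.0567  0.2505]
 blue 27 [0.043 0.021 0.191] [0.058 0.054 0.201]
 blue 98 [-0.058  0.015  0.171] [-0.028  0.053  0.201]
 blue 103 [-0.057 -0.062  0.172] [-0.027 -0.024  0.204]
```

View pics/e_wrist.png

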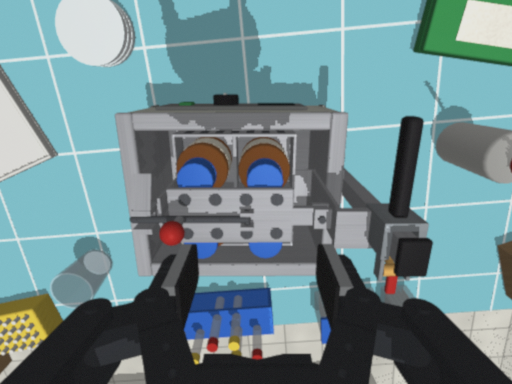

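View pics/e_side.png

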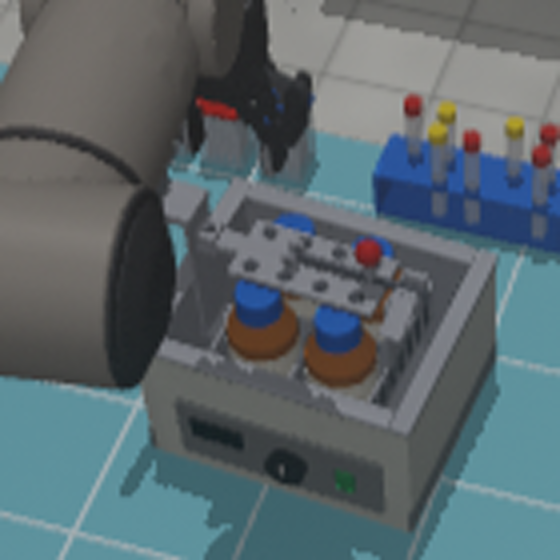

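```bash
cat >> h.py <<'E'
HY=.098; KZ0=.2445   # knob centre at latch 0, basket at 0.058
def knob(th,ph,L=35e-3):
    rad=.080+.072*np.cos(ph)-L*np.sin(ph)
    z=KZ0+.072*np.sin(ph)-L*(1-np.cos(ph))
    return np.array([*b2w(-rad*np.sin(th),HY-rad*np.cos(th)),z])
def tcp_knob(th,ph): return knob(th,ph)+[0,0,.006]
E
python3 - <<'E'
from h import *
for off in (np.pi/2,-np.pi/2):
    res=[]
    for th in np.linspace(0,1.7,9):
        q=r.solve_ik(tcp_knob(th,.26),O(YAW+off-th)); res.append(None if q is None else (np.round(q[0],2),np.round(q[4],2),np.round(q[5],2)))
    print(off,res)
E
```

```text
1.5707963267948966 [(np.float64(0.01), np.float64(1.4), np.float64(-3.05)), (np.float64(0.02), np.float64(1.36), np.float64(-2.82)), (np.float64(0.04), np.float64(1.34), np.float64(-2.59)), (np.float64(0.08), np.float64(1.32), np.float64(-2.34)), (np.float64(0.12), np.float64(1.3), np.float64(-2.08)), (np.float64(0.18), np.float64(1.3), np.float64(-1.82)), (np.float64(0.24), np.float64(1.3), np.float64(-1.55)), (np.float64(0.29), np.float64(1.31), np.float64(-1.28)), (np.float64(0.34), np.float64(1.32), np.float64(-1.01))]
-1.5707963267948966 [(np.float64(0.01), np.float64(1.4), np.float64(0.1)), (np.float64(0.02), np.float64(1.36), np.float64(0.32)), (np.float64(0.04), np.float64(1.34), np.float64(0.55)), (np.float64(0.08), np.float64(1.32), np.float64(0.8)), (np.float64(0.12), np.float64(1.3), np.float64(1.06)), (np.float64(0.18), np.float64(1.3), np.float64(1.32)), (np.float64(0.24), np.float64(1.3), np.float64(1.59)), (np.float64(0.29), np.float64(1.31), np.float64(1.86)), (np.float64(0.34), np.float64(1.32), np.float64(2.13))]
```

```bash
python3 - <<'E'
from h import *
off=-np.pi/2
p=tcp_knob(0,0)
r.reach(p+[0,0,.08],O(YAW+off)); command_gripper(.045)
print(r.move_straight(p,speed=.08,max_force=10)); st("down")
command_gripper(.0,20); st("grip")
for ph in (.1,.2,.28):
    r.move_straight(tcp_knob(0,ph),speed=.05); st(ph)
for n in("side",):
    im,d=optics.get_image(n); crop("f_side",im,140,280,100,240,4)
E
```

```text
False
down t 12.0 p [0.6052 0.0717 0.2511] F [-0.6  1.   1.1] w 0.0451 j6 0.08
grip t 12.3 p [0.6052 0.0716 0.251 ] F [-0.4  0.2  1.6] w 0.0224 j6 0.08
0.1 t 12.6 p [0.6055 0.0753 0.2579] F [ 0.2 -4.2  1.3] w 0.0225 j6 0.08
0.2 t 12.9 p [0.6058 0.0802 0.2643] F [ 0.4 -3.7  1.5] w 0.022 j6 0.09
0.28 t 13.2 p [0.6061 0.0844 0.2692] F [ 0.8 -1.4  1. ] w 0.022 j6 0.1
```

View pics/f_side.png

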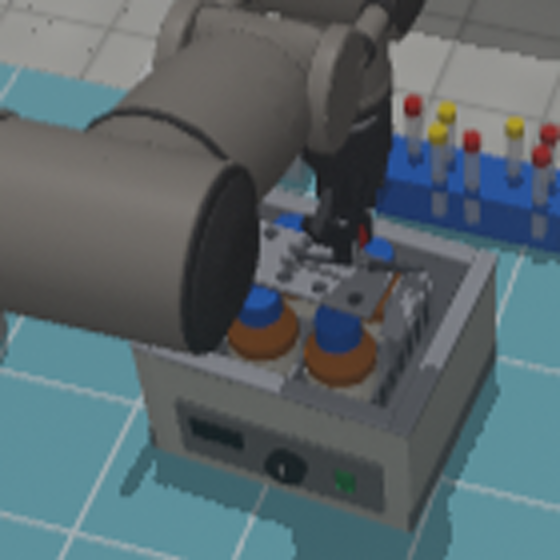

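```bash
python3 - <<'E'
from h import *
off=-np.pi/2
for i,th in enumerate(np.linspace(0,1.7,18)[1:]):
    hit=r.move_straight(tcp_knob(th,.28),O(YAW+off-th),speed=.1,max_force=15)
    s=r.read_state()
    if i%4==0 or hit: st((round(th,2),hit))
    if hit: break
st("end"); im,d=optics.get_image("top"); crop("g_top",im,125,255,135,230,6)
E
```

```text
(np.float64(0.1), False) t 13.6 p [0.5921 0.0863 0.269 ] F [-0.2 -1.4 -0.8] w 0.0226 j6 0.2
(np.float64(0.5), False) t 14.7 p [0.5415 0.1069 0.269 ] F [ 1.2  3.5 -4. ] w 0.022 j6 0.64
(np.float64(0.9), False) t 15.9 p [0.5024 0.1459 0.2691] F [ 4.3  2.6 -4.7] w 0.0222 j6 1.12
(np.float64(1.3), False) t 17.1 p [0.4811 0.1968 0.269 ] F [ 5.7 -0.2 -5.9] w 0.0225 j6 1.62
(np.float64(1.7), False) t 18.2 p [0.4814 0.2521 0.2689] F [ 3.6 -1.7 -4.9] w 0.022 j6 2.12
end t 18.2 p [0.4814 0.2521 0.2689] F [ 3.6 -1.7 -4.9] w 0.022 j6 2.12
```

View pics/g_top.png

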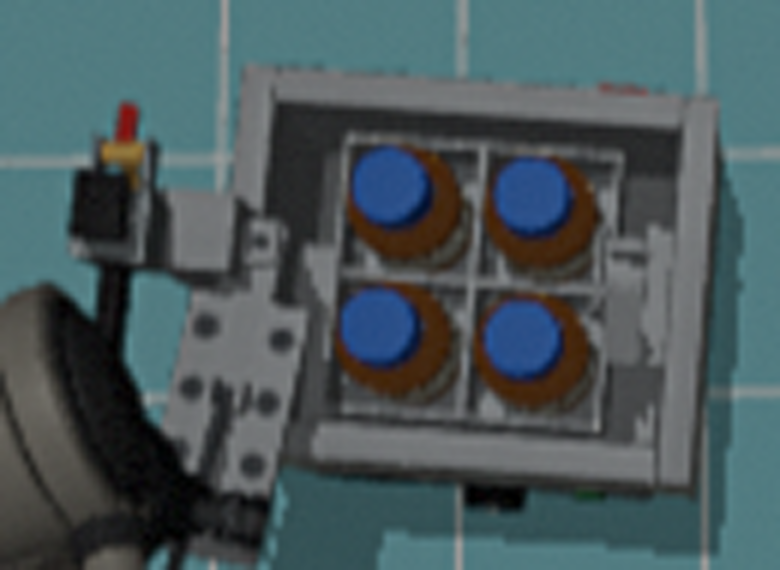

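```bash
cat >> h.py <<'E'
TC=np.array([.4707,-.316]); TY=np.deg2rad(18.1)
def t2w(x,y): return TC+np.array([np.cos(TY)*x-np.sin(TY)*y,np.sin(TY)*x+np.cos(TY)*y])
def caps(n="top"):
    im,d,P=cloud(n); hs=cv2.cvtColor(im,cv2.COLOR_RGB2HSV); z=P[...,2]
    b=(hs[...,0]>100)&(hs[...,0]<125)&(hs[...,1]>140)&(P[...,0]>.25)&(P[...,0]<.7)&(P[...,1]>-.5)&(P[...,1]<.3)&(z>.06)&(z<.3)
    nn,lab,s_,c=cv2.connectedComponentsWithStats(b.astype(np.uint8)); out=[]
    for k in range(1,nn):
        if s_[k,4]<40: continue
        q=P[lab==k]; zt=np.percentile(q[:,2],85)
        t=q[q[:,2]>zt-.006]; (x,y),rad=cv2.minEnclosingCircle(t[:,:2].astype(np.float32))
        m=(t[:,:2].max(0)+t[:,:2].min(0))/2
        out.append((x,y,zt,rad)); print(n,"cap",np.round([x,y,zt,rad],4),"n",s_[k,4],"mid",m.round(4),"bath",w2b(np.array([x,y])).round(3))
    return im,out
E
python3 - <<'E'
from h import *
off=-np.pi/2
for ph in (.15,0): r.move_straight(tcp_knob(1.7,ph),speed=.05)
st("low"); command_gripper(.045); st("rel")
p=tcp_knob(1.7,0); r.move_straight(p+[0,0,.16],speed=.2)
r.reach([*t2w(0,.02),.38],O(YAW+off)); st()
im,c=caps(); crop("h_top",im,125,255,135,230,6)
im,c=caps("side"); crop("h_side",im,140,280,100,240,4)
E
```

```text
low t 19.0 p [0.4696 0.2551 0.2513] F [ 5.  -0.2 -0.7] w 0.0223 j6 2.14
rel t 19.4 p [0.4687 0.2554 0.2505] F [-0.2  1.  -0. ] w 0.0451 j6 2.14
 t 22.7 p [ 0.4647 -0.2966  0.38  ] F [ 1.  -0.1 -0.1] w 0.0451 j6 -0.62
top cap [0.6493 0.1612 0.1973 0.0193] n 133 mid [0.6495 0.1611] bath [0.037 0.039]
top cap [0.6432 0.0873 0.197  0.02  ] n 124 mid [0.6425 0.0853] bath [ 0.037 -0.035]
top cap [0.5744 0.167  0.1975 0.0204] n 131 mid [0.5744 0.1668] bath [-0.038  0.038]
top cap [0.5668 0.0907 0.1976 0.0197] n 129 mid [0.5672 0.0912] bath [-0.04  -0.038]
```

View pics/h_side.png

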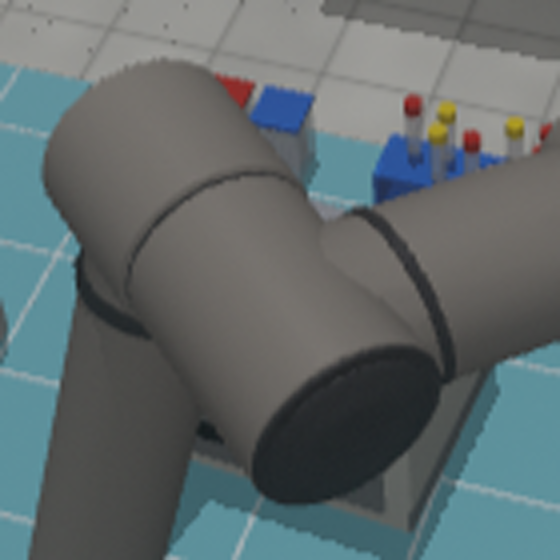

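```bash
cat >> h.py <<'E'
OY=YAW-np.pi/2
SL=[(.06,-.05),(.06,.05),(-.06,-.05),(-.06,.05)]
def pick(x,y,zt):
    zg=zt-.009+.006   # grasp point 9 mm below cap top
    command_gripper(.058,30)
    r.reach([x,y,.385],O(OY))
    hit=r.move_straight([x,y,zg+.0],speed=.15,max_force=8); st(("down",hit))
    if hit: return False
    command_gripper(0.0,30); s=st("grip")
    r.move_straight([x,y,zg+.02],speed=.08); st("lifted")
    r.move_straight([x,y,.385],speed=.2)
    return r.read_state()["grip_width"]>.03
def place(slot,zt_floor=.119):
    x,y=t2w(*slot); zg=zt_floor-.009+.006
    r.move_straight([x,y,.385],speed=.3); st("over")
    r.move_straight([x,y,zg+.012],speed=.2)
    hit=r.move_straight([x,y,zg-.002],speed=.03,max_force=4); s=st(("placed",hit))
    command_gripper(.06); x,y,z=s["eef_pos"]
    r.move_straight([x,y,.25],speed=.15)
E
python3 - <<'E'
from h import *
ok=pick(.567,.0908,.196); print(ok)
if ok: place(SL[0])
im,c=caps(); crop("i_top",im,135,385,130,270,3)
E
```

```text
('down', False) t 26.0 p [0.5675 0.0908 0.1939] F [-0.3  0.1  0.3] w 0.0578 j6 0.11
grip t 26.3 p [0.5675 0.0908 0.1938] F [ 1.8 -0.1  2.8] w 0.039 j6 0.11
lifted t 26.7 p [0.5669 0.0908 0.2131] F [ 0.2 -0.5 -1.1] w 0.039 j6 0.11
True
over t 29.3 p [ 0.5435 -0.3437  0.3853] F [-0.3  0.4 -0.8] w 0.0391 j6 -0.6
('placed', True) t 31.1 p [ 0.544  -0.3451  0.1169] F [1.2 0.2 2.7] w 0.0394 j6 -0.6
top cap [0.6486 0.1614 0.1973 0.0197] n 133 mid [0.6482 0.1613] bath [0.036 0.039]
top cap [0.6431 0.0865 0.1973 0.0198] n 124 mid [0.6421 0.0869] bath [ 0.037 -0.036]
top cap [0.5739 0.1672 0.1975 0.0199] n 131 mid [0.574  0.1665] bath [-0.039  0.039]
top cap [ 0.5428 -0.3408  0.1203  0.0178] n 80 mid [ 0.5441 -0.3393] bath [-0.027 -0.47 ]
```

View pics/i_top.png

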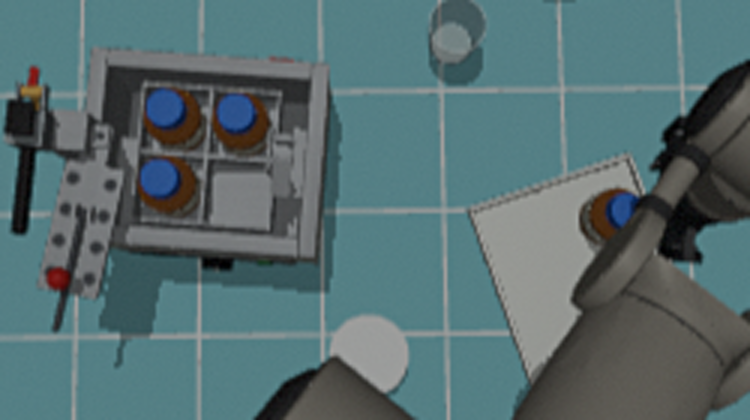

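```bash
cat > pp.py <<'E'
import sys
from h import *
def nxt(cell,slot,tag):
    s=r.read_state(); x,y,z=s["eef_pos"]; r.move_straight([x,y,.385],speed=.2)
    im,c=caps()
    w=b2w(*cell); c=[k for k in c if np.hypot(k[0]-w[0],k[1]-w[1])<.03]
    if not c: print("not there"); return False
    k=c[0]; ok=pick(k[0],k[1],.196); print(ok)
    if not ok: return False
    place(slot); im,c=caps(); crop(tag,im,135,385,130,270,3); return True
E
python3 - <<'E'
from pp import *
if nxt((.038,-.038),SL[1],"j1_top"): nxt((-.038,.038),SL[2],"j2_top")
E
```

```text
top cap [0.6482 0.1617 0.1975 0.02  ] n 133 mid [0.6482 0.1612] bath [0.036 0.039]
top cap [0.6439 0.0856 0.1973 0.0201] n 121 mid [0.6423 0.0852] bath [ 0.038 -0.037]
top cap [0.5745 0.1669 0.1975 0.0199] n 131 mid [0.5742 0.1666] bath [-0.038  0.038]
top cap [ 0.5422 -0.3431  0.1208  0.0194] n 116 mid [ 0.5422 -0.3424] bath [-0.028 -0.473]
('down', False) t 36.7 p [0.6444 0.0856 0.194 ] F [ 1.2  0.4 -0.3] w 0.0581 j6 0.1
grip t 37.0 p [0.6444 0.0856 0.1939] F [ 1.6 -0.1  3.3] w 0.0392 j6 0.1
lifted t 37.4 p [0.644  0.0856 0.2132] F [ 0.3 -0.1 -1.2] w 0.0391 j6 0.1
True
over t 39.8 p [ 0.5126 -0.2487  0.3849] F [-0.1  0.3 -0.9] w 0.0388 j6 -0.5
('placed', True) t 41.6 p [ 0.5128 -0.25    0.117 ] F [2.  0.2 1.7] w 0.0392 j6 -0.5
top cap [0.6488 0.1617 0.1975 0.0197] n 132 mid [0.6493 0.1613] bath [0.036 0.039]
top cap [0.5742 0.1668 0.1976 0.0197] n 133 mid [0.5741 0.1664] bath [-0.039  0.038]
top cap [0.6482 0.1617 0.1974 0.0196] n 132 mid [0.648  0.1616] bath [0.036 0.039]
top cap [0.5742 0.167  0.1973 0.0201] n 132 mid [0.5743 0.1666] bath [-0.039  0.038]
top cap [ 0.5112 -0.247   0.1206  0.0196] n 82 mid [ 0.513  -0.2459] bath [-0.067 -0.379]
('down', False) t 47.1 p [0.5747 0.1671 0.1939] F [ 0.1 -0.2  0.1] w 0.0578 j6 0.24
grip t 47.4 p [0.5747 0.1671 0.1939] F [0.8 0.1 2.3] w 0.0391 j6 0.24
lifted t 47.8 p [0.5742 0.167  0.2131] F [-0.5  0.3 -1.5] w 0.0393 j6 0.24
True
over t 50.9 p [ 0.4296 -0.3812  0.3852] F [ 0.   0.3 -1.2] w 0.0393 j6 -0.78
('placed', True) t 52.7 p [ 0.4299 -0.3825  0.1168] F [2.  0.4 3.3] w 0.039 j6 -0.78
top cap [0.6492 0.1616 0.1972 0.0195] n 133 mid [0.6494 0.1613] bath [0.037 0.039]
top cap [ 0.5421 -0.3432  0.1212  0.0194] n 118 mid [ 0.5422 -0.3436] bath [-0.028 -0.473]
top cap [ 0.5115 -0.2474  0.1208  0.0193] n 114 mid [ 0.5114 -0.2474] bath [-0.066 -0.38 ]
top cap [ 0.4285 -0.3806  0.1213  0.0187] n 120 mid [ 0.4291 -0.3811] bath [-0.138 -0.52 ]
```

View pics/j2_top.png

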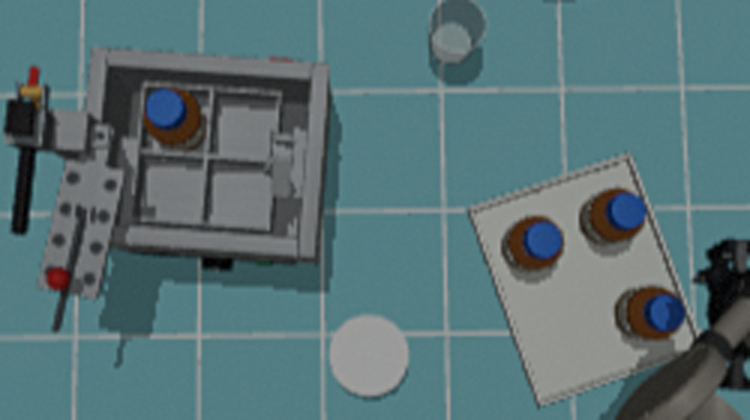

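```bash
python3 - <<'E'
from pp import *
nxt((.038,.038),SL[3],"k_top")
x,y,z=r.read_state()["eef_pos"]; r.move_straight([x,y,.385],speed=.2)
# go above the open-gate knob
p=tcp_knob(1.7,0)
command_gripper(.045,20)
r.reach([*p[:2],.42],O(YAW-np.pi/2-1.7)); st()
im,c=caps(); crop("k2_top",im,135,385,130,270,3)
hs=cv2.cvtColor(im,cv2.COLOR_RGB2HSV)
im,d,P=cloud("wrist"); save("k_wrist",im); hs=cv2.cvtColor(im,cv2.COLOR_RGB2HSV)
m=((hs[...,0]<6)|(hs[...,0]>174))&(hs[...,1]>150)&(np.hypot(P[...,0]-p[0],P[...,1]-p[1])<.05)&(P[...,2]>.2)
q=P[m]; print(m.sum(),q.min(0),q.max(0),"expect",knob(1.7,0))
E
```

```text
top cap [0.6492 0.1617 0.1975 0.0196] n 132 mid [0.649  0.1613] bath [0.037 0.039]
top cap [ 0.5422 -0.3431  0.1207  0.0193] n 116 mid [ 0.5422 -0.3426] bath [-0.028 -0.473]
top cap [ 0.5112 -0.2477  0.1208  0.0194] n 116 mid [ 0.5114 -0.2474] bath [-0.067 -0.38 ]
top cap [ 0.4293 -0.3811  0.1208  0.0192] n 121 mid [ 0.4291 -0.3801] bath [-0.137 -0.52 ]
('down', False) t 58.8 p [0.6497 0.1617 0.1941] F [-0.4 -0.5 -0.1] w 0.0581 j6 0.21
grip t 59.0 p [0.6497 0.1617 0.194 ] F [ 0.7 -0.8  3.3] w 0.0391 j6 0.21
lifted t 59.5 p [0.6492 0.1617 0.2133] F [ 0.8 -0.8 -0.9] w 0.0388 j6 0.21
True
over t 62.3 p [ 0.3985 -0.2863  0.385 ] F [ 0.8  0.3 -0.9] w 0.0393 j6 -0.7
('placed', True) t 64.2 p [ 0.3988 -0.2875  0.1168] F [0.7 1.2 3.5] w 0.039 j6 -0.7
top cap [ 0.5421 -0.3436  0.1205  0.0196] n 116 mid [ 0.5421 -0.3422] bath [-0.028 -0.473]
top cap [ 0.5113 -0.2477  0.1211  0.0194] n 115 mid [ 0.5114 -0.2475] bath [-0.067 -0.38 ]
top cap [ 0.3974 -0.286   0.1212  0.0195] n 122 mid [ 0.3989 -0.2859] bath [-0.177 -0.428]
 t 69.1 p [0.4694 0.2549 0.4199] F [-0.3 -0.3 -0.4] w 0.0449 j6 2.14
top cap [ 0.5434 -0.3431  0.1198  0.0198] n 116 mid [ 0.5423 -0.3423] bath [-0.027 -0.472]
top cap [ 0.5111 -0.2478  0.1203  0.0195] n 115 mid [ 0.5114 -0.2476] bath [-0.067 -0.38 ]
top cap [ 0.4297 -0.3806  0.1205  0.0195] n 122 mid [ 0.4291 -0.3802] bath [-0.137 -0.519]
top cap [ 0.3981 -0.2862  0.1208  0.0191] n 120 mid [ 0.3989 -0.2866] bath [-0.176 -0.428]
399 [0.46216642 0.24379212 0.24304754] [0.48281921 0.26468994 0.25852304] expect [0.46918011 0.25533398 0.2445    ]
```

View pics/k2_top.png

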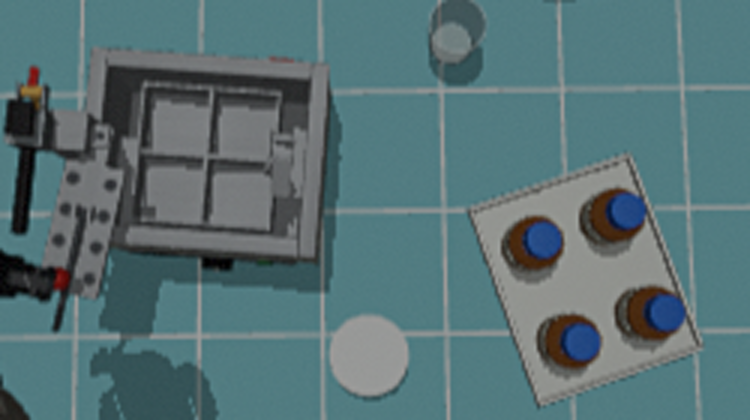

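View pics/k_wrist.png

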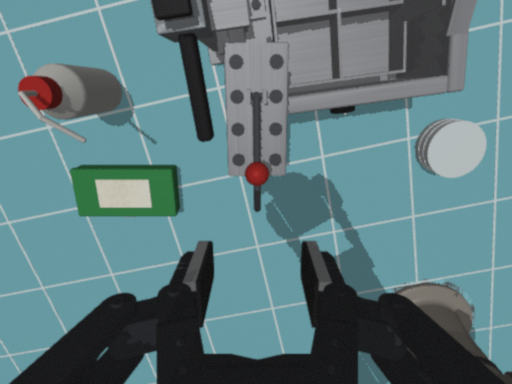

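```bash
python3 - <<'E'
from h import *
off=-np.pi/2
p=tcp_knob(1.7,0)
print(r.move_straight([*p[:2],p[2]],speed=.12,max_force=10)); st("down")
command_gripper(.0,20); st("grip")
for ph in (.1,.2,.3): r.move_straight(tcp_knob(1.7,ph),speed=.05)
st("lift")
for i,th in enumerate(np.linspace(1.7,0,18)[1:]):
    hit=r.move_straight(tcp_knob(th,.3),O(YAW+off-th),speed=.1,max_force=15)
    if i%4==0 or hit or th<.15: st((round(th,2),hit))
    if hit: break
im,d=optics.get_image("top"); crop("l_top",im,125,255,135,230,6)
im,d=optics.get_image("side"); crop("l_side",im,140,280,100,240,4)
E
```

```text
False
down t 70.8 p [0.4695 0.2555 0.2512] F [0.1 0.5 0.7] w 0.0447 j6 2.14
grip t 71.1 p [0.4693 0.2554 0.2509] F [-0.7 -0.4  2.5] w 0.0223 j6 2.14
lift t 72.0 p [0.4828 0.2525 0.2705] F [-2.5  1.8  2. ] w 0.0224 j6 2.13
(np.float64(1.6), False) t 72.3 p [0.4803 0.2387 0.2702] F [-1.6  0.1 -0.1] w 0.0223 j6 2.01
(np.float64(1.2), False) t 73.5 p [0.485  0.1845 0.2702] F [-0.8 -1.1  0.1] w 0.0224 j6 1.5
(np.float64(0.8), False) t 74.7 p [0.5103 0.1361 0.2701] F [-0.2 -0.   0.6] w 0.0221 j6 1.0
(np.float64(0.4), False) t 75.8 p [0.5528 0.1008 0.2702] F [-0.9 -2.7  0.8] w 0.0225 j6 0.53
(np.float64(0.1), False) t 76.7 p [0.5919 0.0869 0.2703] F [-1.7 -4.4  1.7] w 0.0224 j6 0.21
(np.float64(0.0), False) t 77.0 p [0.6057 0.085  0.2703] F [-1.  -4.9  3.5] w 0.0224 j6 0.1
```

View pics/l_side.png

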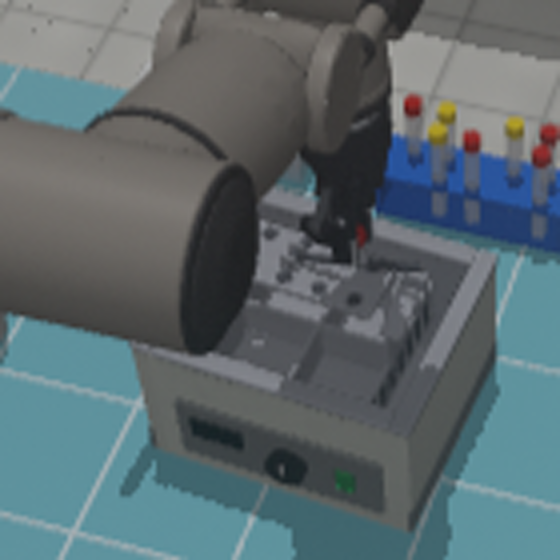

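View pics/l_top.png

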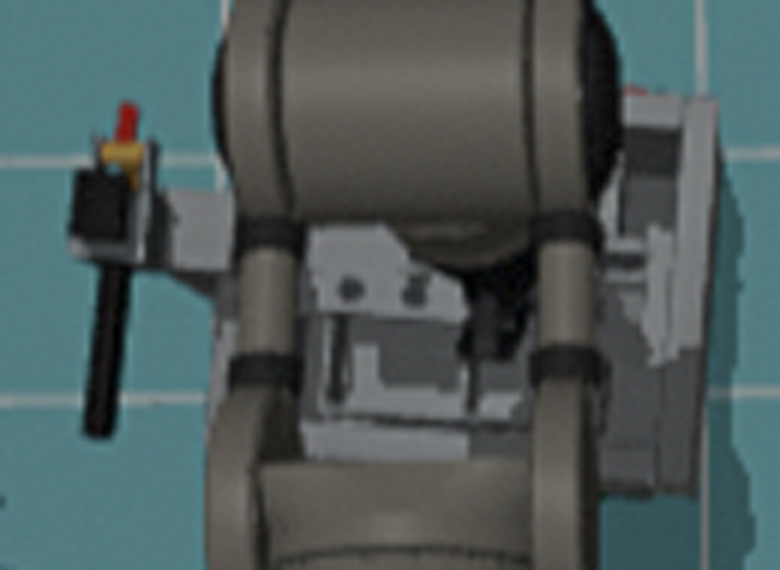

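```bash
python3 - <<'E'
from h import *
p=tcp_knob(0,.3); o=O(YAW-np.pi/2); v=np.array([*(RB@[1,0]),0])
print(r.move_straight(p+v*.005,o,speed=.02,max_force=7)); s=st("nudge"); dx=w2b(s["eef_pos"])[0]; print("x_b",dx)
x0=min(dx,.002); x0=max(dx-.001,-.001)
for ph in (.22,.14,.07,0): 
    r.move_straight(tcp_knob(0,ph)+v*x0,o,speed=.05); st(ph)
command_gripper(.045); s=st("rel")
x,y,z=s["eef_pos"]; r.move_straight([x,y,.42],speed=.2)
r.reach([*(b2w(-.08,.03)),.42],O(YAW))
im,d,P=cloud("wrist"); save("m_wrist",im)
hs=cv2.cvtColor(im,cv2.COLOR_RGB2HSV); B=w2b(P); m=((hs[...,0]<6)|(hs[...,0]>174))&(hs[...,1]>150)&(abs(B[...,0])<.06)&(B[...,1]<0)&(B[...,1]>-.12)&(P[...,2]>.2)
q=np.c_[B[m],P[m][:,2]]; print("red",m.sum(),q.min(0).round(4),q.max(0).round(4))
E
```

```text
True
nudge t 77.4 p [0.6083 0.0843 0.2697] F [-3.2 -2.7  1.4] w 0.0224 j6 0.1
x_b 0.002292287292305911
0.22 t 77.7 p [0.6068 0.0809 0.2652] F [-0.2 -4.2  2.4] w 0.0224 j6 0.09
0.14 t 77.9 p [0.6066 0.0771 0.2598] F [-0.1 -1.9  2.5] w 0.0219 j6 0.09
0.07 t 78.2 p [0.6062 0.0743 0.2549] F [ 0.5 -1.5  1.9] w 0.0224 j6 0.08
0 t 78.5 p [0.6064 0.0721 0.2506] F [0.7 1.9 2.2] w 0.0225 j6 0.08
rel t 78.8 p [0.6061 0.0716 0.2501] F [-0.5 -0.6  0.2] w 0.0448 j6 0.08
red 332 [-0.0101 -0.0636  0.241 ] [ 0.0086 -0.0424  0.2578]
```

View pics/m_wrist.png

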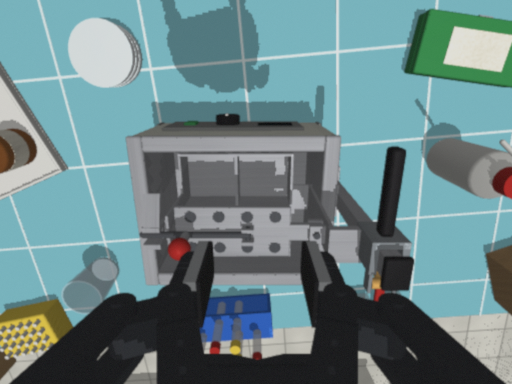

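```bash
python3 - <<'E'
from h import *
r.reach([.3,.36,.40],O(YAW)); r.hold(.5); st()
im,c=caps(); crop("n_top",im,125,255,135,230,6); crop("n_topw",im,80,420,95,275,2)
im,c=caps("side"); crop("n_side",im,150,380,100,300,3)
for n in("top","side"):
    im,d,P=cloud(n); B=w2b(P); hs=cv2.cvtColor(im,cv2.COLOR_RGB2HSV); m=((hs[...,0]<6)|(hs[...,0]>174))&(hs[...,1]>150)&(abs(B[...,0])<.06)&(B[...,1]<0)&(B[...,1]>-.12)&(P[...,2]>.2)
    q=np.c_[B[m],P[m][:,2]]; print("red",m.sum(),q.min(0).round(4),q.max(0).round(4))
    m=(im.max(-1)<60)&(abs(B[...,1]-.156)<.02)&(B[...,0]<-.03)&(B[...,0]>-.11)&(P[...,2]>.15)
    print("handle top z",np.median(P[m][:,2]) if m.any() else None)
E
```

```text
t 82.8 p [0.3002 0.3599 0.4   ] F [ 0.6 -0.3  0.3] w 0.0451 j6 -0.77
top cap [ 0.5421 -0.343   0.1216  0.0194] n 118 mid [ 0.5422 -0.3431] bath [-0.028 -0.472]
top cap [ 0.5112 -0.2476  0.1209  0.0195] n 115 mid [ 0.5113 -0.2485] bath [-0.067 -0.38 ]
top cap [ 0.4289 -0.381   0.1214  0.0192] n 122 mid [ 0.4291 -0.3801] bath [-0.137 -0.52 ]
top cap [ 0.3978 -0.2859  0.1211  0.0191] n 123 mid [ 0.3988 -0.2864] bath [-0.176 -0.428]
side cap [ 0.544  -0.3464  0.122   0.0211] n 132 mid [ 0.5447 -0.3465] bath [-0.026 -0.476]
side cap [ 0.5125 -0.251   0.1219  0.0201] n 130 mid [ 0.5116 -0.2508] bath [-0.065 -0.383]
side cap [ 0.399  -0.2892  0.1212  0.0204] n 134 mid [ 0.3988 -0.2898] bath [-0.175 -0.431]
side cap [ 0.4303 -0.3847  0.1219  0.019 ] n 134 mid [ 0.4301 -0.3842] bath [-0.136 -0.523]
red 38 [-0.0116 -0.0633  0.2069] [ 0.0166 -0.0451  0.2578]
handle top z 0.26108416312185084
red 29 [-0.0108 -0.0642  0.2407] [ 0.0073 -0.0473  0.2605]
handle top z 0.26031244010215887
```

View pics/n_top.png

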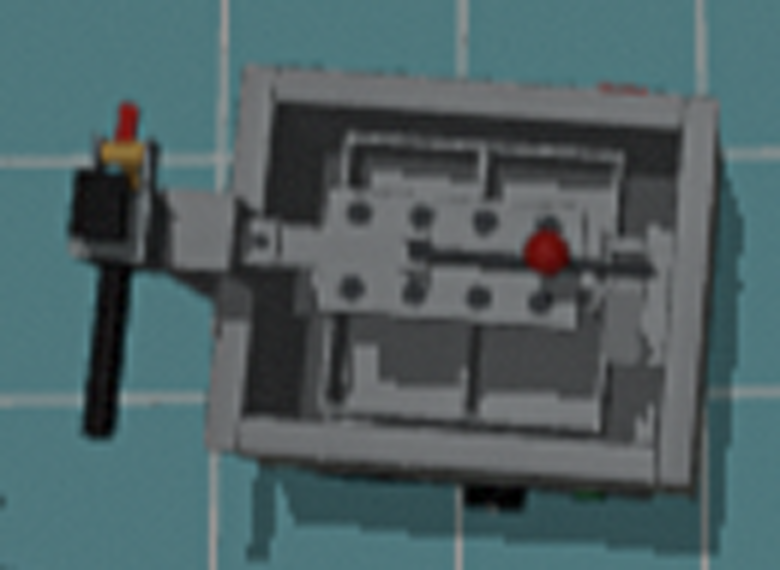

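View pics/n_side.png

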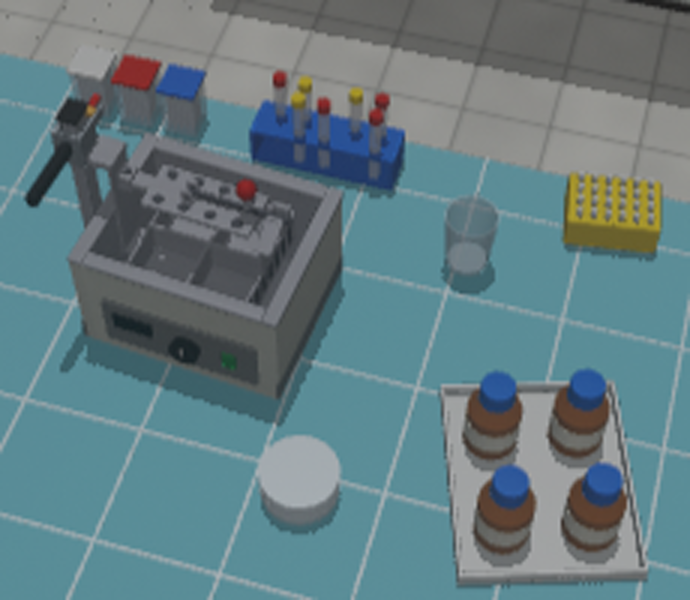

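The final views show all four bottles upright on the tray and the basket still up, with the handle top at about 0.261 m against 0.203 m at the start. The gate is shut, the latch bar lies in the catch, and the other items are where they were.

```bash
python3 - <<'E'
from h import *
r.finish_job(); st()
E
```

```text
the job is handed in; nothing more can be done
the job is handed in; nothing more can be done
```

The job is done and handed in at about 83 s of the 210 s allowed.

- **Basket:** I raised it by the black handle and let it down onto the upper notch. The load came off the wrist there and it hung by itself. At the end it still read 0.058 m up.
- **Gate opening:** I lifted the red knob, swung the gate to about 1.7 rad and let go of it there.
- **Bottles:** All four were present. I carried each one by its cap over the catch to the tray. In the last pictures all four stand upright, with cap tops at about 0.121 m. I saw none of them get knocked aside.
- **Gate closing:** I swung it back with the latch held up, nudged it home against its stop and lowered the bar. The knob is back within about 1 mm of where it was when first latched, in height as well.

No check failed. The side camera puts the bottles 2 to 4 mm from where the top camera does, about what the calibration allows. Everything else on the bench looks unmoved in the final pictures. I checked that by eye, not by measuring.

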